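# Hold a brass tag in the blow-off box

## Task

First push the open dust drawer of the blow-off box fully home. Then take the brass tag out of the wooden rack, leaving the other two tags standing there, lower it upright through the narrow window in the box's top until the black line across the tag is level with the top plate, and finish while still holding it there in the gripper, hanging freely without touching the bottom or being jammed against the window's edges.

Things in the scene. Friction and masses are not known exactly. Their poses are not given: they have to be found in the camera images.
- window (a point): centre of the slot in the aluminium top plate of the blow-off box (yellow stripe round it), at the plate's upper face, 170 mm above the table. Slot 10 mm along x, 42 mm along y (2 mm more than the tag, 1 mm a side), 2 mm chamfer on top; plate 10 mm thick; floor inside 93 mm below its top. x points to the back of the box, the way the drawer is pushed home; z up
- drawer_face (a point): centre of the flat grey front face of the dust drawer (196 mm wide along y, 60 mm high), 37 mm above the table, moving with the drawer; x points into the box, the way to push, axes as window. Home, it lies 123 mm before the window (along -x), 13 mm before the low base (77 mm high). The hood with the window is set back, its front 50 mm before the window
- drawer (a joint): how far the dust drawer stands open, m: 0 = home against its stop, starts 0.025 to 0.055 open; slides with about 2.5 N friction and stays where it is left
- rack: fixed block of light wood, 70 mm (x) by 200 mm (y) by 40 mm high, with three slots 10 by 42 mm in a row along y at -62, 0 and +62 mm, 25 mm deep (slot floor 15 mm above the table), each holding a tag upright. Origin: centre of its underside, z up; its place and turn vary
- brass_tag: brass coloured plate standing upright, 8 mm thick (x), 40 mm wide (y), 110 mm tall (z), 0.2 to 0.36 kg, with a 4 mm black line across both faces, its middle 40 mm above the lower end, and a black dot near the top. Origin: centre of its underside, z up. In any of the rack's three slots, 85 mm standing out; grip it from above across its thickness
- brass_tag_line (a point): middle of the black line of the brass tag, on its centre line, 40 mm above its underside; axes as brass_tag
- walnut_tag: the same size and shape as brass_tag, of dark wood. Stands in another place of the rack; leave it there. Origin: centre of its underside, z up
- blue_tag: the same size and shape as brass_tag, of blue plastic. Stands in another place of the rack; leave it there. Origin: centre of its underside, z up
- blowbox: the blow-off box itself, white, 210 mm wide (y), from 110 mm before to 144 mm behind its origin (x), 170 mm high. Origin: on the table straight below the window; axes as window. Nothing of it is higher than the top plate (140 mm in x, -50 to +90, by 170 mm in y). Fixed; its place and turn vary
Mind the look-alikes: they are no part of the job. What is shaped like the brass_tag but green is not meant.

How it is judged (in metres and radians):
On the way, in this order (a step that is already met when the one before it is completed fails the run):
1. the dust drawer is pushed home (value of joint drawer below 0.004 m), for 0.2 s.
2. the brass tag is held in the window, its line level with the top plate (x of brass_tag_line in the frame of window between -0.004 and 0.004 m and y of brass_tag_line in the frame of window between -0.004 and 0.004 m and z of brass_tag_line in the frame of window between -0.009 and 0.009 m and angle between the z axis of brass_tag and the z axis of window, either way round below 0.12 rad and contact force between the fingers and brass_tag above 1 N), for 0.2 s.
At the end, for the whole second after the job is handed in: The drawer is home (within 4 mm); the brass tag is in the window, gripped by the fingers (over 1 N), its line within 9 mm of the height of the top plate's upper face and within 4 mm of the window's centre, upright within 0.12 rad, still, and pressing on the box with less than 12 N (all of step 2 and value of joint drawer below 0.004 m and linear speed of brass_tag below 0.02 m/s and contact force between brass_tag and blowbox below 12 N); the arm keeps its last pose, push and grip.
It fails at once if the walnut tag is moved from its place in the rack (over 25 mm) (distance of walnut_tag from where it was at the start of the episode above 0.025 m).
It fails at once if the blue tag is moved from its place in the rack (over 25 mm) (distance of blue_tag from where it was at the start of the episode above 0.025 m).
It also fails if it takes over 58 s, if anything falls off the work surface, if the arm or the gripper's body presses on something with over 40 N, if the wrist force passes 120 N, or if a joint passes its speed limit or range.

## Robot

A 6-joint arm with a two-finger parallel gripper is mounted at the origin on the work surface. World frame = base frame: x ahead of the robot, y to its left, z up, the work surface at z = 0. Lengths are in mm, angles in degrees, forces in N, time in s.
With the tool pointing down it reaches from about 350 to 850 mm from the base axis. Payload 8.1 kg.
Tool frame: the origin (TCP) lies at the very end of the fingers, on their centre line; the grasp point (between the pads) lies 19 mm behind it (r.grasp_offset is the distance from the TCP to the grasp point, in mm); z points along the fingers, y is the line along which they close (so a half turn about z gives the same grasp; the last joint's range is limited). The gripper opens to 85 mm and grips with 20 to 120 N. Pads are 22 mm wide; open, the fingers measure 114 mm over their backs; the gripper's body (76 mm by 85 mm) begins 54 mm behind the grasp point. The pads swing forward as they close: fully open they stand 13 mm farther back than shut.
Start: joints at [70.164, 7.471, 85.268, -0, 87.261, -4.893], TCP at [154.69, 579.721, 231.292] pointing down, gripper open.
Joint ranges: [-169.43, 169.43], [-51.17, 129.36], [1.28, 143.12], [-76.62, 256.62], [0, 156.53], [-152.29, 152.29]. Speed limits (degrees/s): [136.94, 136.94, 159.86, 180, 180, 180].

## Interface

Orientations are given as [roll, pitch, yaw] about the fixed x, y, z axes, in that order (R = Rz(yaw) Ry(pitch) Rx(roll)).
In Python, from bench import r gives the robot as it stands.
- The arm moves only by the tool carry_out, never from a script. Its argument "commands" is a list of rows, each an object with "jaw": the finger opening in m, from 0 to 0.0854; "translation": the shift along the tool's x, y, z in m, a list of three; "spin": the turn about the tool's z in rad. A call has exactly 8 rows; each row shifts and turns the commanded pose from where the row before left it, along the tool's axes as they then stand; what a row does not reach is not made up. A row lasts 1/12 s, in which the tool goes at most 41.7 mm and 7.16 degrees, less where a joint would pass 70% of its speed; a pose out of reach is approached as far as the arm can. A call is refused whole if a number of a shift passes 0.0417 or a number of a turn 0.125, either way. A call with a gripper value outside its range is refused whole. The fingers move at their own pace and stop on an object; "squeeze" is the grip in N (left out, the last holds). Time passes only in rows, so rows that do not move let the fingers close, or fill a call up. It gives the time, the measured TCP pose, the force, the opening and the grip force at its end, in the units of the state.
- r.sense(): the state, without advancing time (a new reading comes with each control period).
- r.snapshot(name): name is "scene" or "top"; returns a dict with "pixels" (400x640x3 uint8, blue, green, red), "K" (3x3 intrinsics, pixels), "dist_coeffs" ([k1, k2, p1, p2, k3] as OpenCV has them; the pictures are not rectified), "extrinsics" (4x4, takes a point from camera to world coordinates). Camera axes: x right, y down, z forward; pixel columns grow to the right and rows downward; lengths in mm; the calibration is good to about 2 mm. A picture is of the moment at which its call begins. There is no depth.
- r.hand_in(): hands the job in; it is judged then, once.
Trained networks look in a picture, given as the dict that the camera call returned (one of the last four; its "shot" number tells which), for a name from the list of things; names that differ only in an ending like _2 or _b are one class to them, and where a whole thing is asked for, a point or a joint stands for the part that bears it (a point fixed in the world has none). Each returns a list of dicts, best first, with "score" (0 to 1); they miss things now and then, are a little off and sometimes report something else, mostly with a low value. They report only what shows in the picture. A call takes as long as a camera call. They do not tell look-alikes from the thing itself.
- r.spot_in(picture, target): "xy" ([column, row] in pixels, amid what is visible of it).
- r.regions_of(picture, target): "pixels" (400x640 bool, what is visible of it) and "xy" ([column, row] in pixels, amid what is visible of it).
- r.landmark_of(picture, target): "xy" ([column, row] in pixels: a listed point, or the origin of a listed thing).
The state is a dict: "time": time; "joint_pos": joint angles; "qd": joint speeds; "joint_efforts": joint torques, N m; "tool_pos": TCP position; "tcp_rot": TCP orientation; "ft_force": force on the tool from outside, world axes, zero at the start; "wrist_torque": the same for the moment, N m; "finger_gap": finger opening in mm; "grip_force": force on a finger pad.
Only numpy, scipy, OpenCV 4.12 (cv2) and the standard library are available. Lean on these libraries where they do the work, as an engineer would, in place of code of your own. Each camera call takes 0.05 s, during which the arm holds its last target. There are 200 camera calls.

## Working session

There is one attempt and no reset: what is moved stays moved. The work goes in short steps, Python scripts to look and compute and a tool call to move; the robot and the scene stay as the last step left them, time stands still between calls to the robot, and variables do not carry over. Pictures are saved under pics/ and viewed, at most 10 in all, crops included, and the job is handed in when it is done.

Besides the shell and the picture viewer there is one more tool, called as name(argument=value, ...), one argument or row to a line, values as JSON. carry_out: Moves the arm, as the interface text tells. Its arguments: {"type":"object","properties":{"commands":{"type":"array","items":{"type":"object","properties":{"jaw":{"type":"number"},"translation":{"type":"array","items":{"type":"number"}},"spin":{"type":"number"}}}},"squeeze":{"type":"number"}},"required":["commands"]}

```bash
ls; mkdir -p pics
cat > h.py <<'E'
import numpy as np, cv2
from bench import r
def shot(n): 
    return r.snapshot(n)
def ray(p,xy):
    K=np.array(p["K"]);d=np.array(p["dist_coeffs"]);T=np.array(p["extrinsics"])
    u=cv2.undistortPoints(np.array([[xy]],float),K,d)[0,0]
    v=T[:3,:3]@np.array([u[0],u[1],1.]);return T[:3,3],v/np.linalg.norm(v)
def onz(p,xy,z):
    o,v=ray(p,xy);return o+v*(z-o[2])/v[2]
def proj(p,X):
    T=np.linalg.inv(np.array(p["extrinsics"]))
    return cv2.projectPoints(np.array(X,float).reshape(-1,3),cv2.Rodrigues(T[:3,:3])[0],T[:3,3],np.array(p["K"]),np.array(p["dist_coeffs"]))[0].reshape(-1,2)
def tri(rays):
    A=0;b=0
    for o,v in rays:
        P=np.eye(3)-np.outer(v,v);A=A+P;b=b+P@o
    return np.linalg.solve(A,b)
E
python3 - <<'E'
from h import *
print(r.sense())
P={n:shot(n) for n in("scene","top")}
for n,p in P.items():
    cv2.imwrite(f"pics/{n}0.png",p["pixels"]);print(n,np.round(p["extrinsics"],2).tolist(),np.round(p["K"],1).tolist())
    for t in["window","drawer_face","rack","brass_tag","brass_tag_line","walnut_tag","blue_tag","blowbox"]:
        print(t,[(np.round(q["xy"],1).tolist(),round(q["score"],2)) for q in r.landmark_of(p,t)[:3]],[(np.round(q["xy"],1).tolist(),round(q["score"],2)) for q in r.spot_in(p,t)[:3]] if t!="window" else '')
E
```

```text
pics
{'time': 0.0, 'joint_pos': array([ 7.01663178e+01,  7.51390940e+00,  8.53303181e+01, -7.73289782e-04,
        8.72605721e+01, -4.89180514e+00]), 'qd': array([-0.00931156,  0.036669  ,  0.06833459,  0.02059609, -0.04418779,
        0.0776068 ]), 'joint_efforts': array([ 2.05521996e-03, -5.69403327e+01, -5.00555921e+01, -5.46157150e-05,
        1.48147711e-02, -2.16307552e-05]), 'tool_pos': array([154.48681251, 579.20186538, 230.2469622 ]), 'tcp_rot': array([-1.79895516e+02, -8.16719546e-03,  1.65058153e+02]), 'ft_force': array([-0.35837776,  0.71861805,  0.16281016]), 'wrist_torque': array([ 0.02295091, -0.02565716, -0.04601763]), 'grip_force': 0.0, 'finger_gap': 85.69624276923511}
scene [[-0.84, 0.42, -0.35, 820.28], [0.55, 0.64, -0.54, 368.66], [-0.01, -0.64, -0.76, 734.86], [0.0, 0.0, 0.0, 1.0]] [[381.0, 0.0, 322.8], [0.0, 381.0, 203.7], [0.0, 0.0, 1.0]]
window [([387.8, 317.8], 0.63), ([319.2, 179.2], 0.17)] 
drawer_face [] [([418.4, 291.5], 0.89)]
rack [([303.0, 170.6], 0.64)] [([299.4, 169.0], 0.85)]
brass_tag [([335.1, 219.4], 0.96), ([315.3, 176.6], 0.92), ([273.4, 201.7]
[... 610 characters left out ...]
 0.0, 1.0]]
window [([166.5, 181.5], 0.63)] 
drawer_face [([207.7, 261.9], 0.9)] [([200.6, 253.6], 0.57), ([425.9, 268.6], 0.15)]
rack [([423.2, 263.9], 0.7)] [([423.7, 266.8], 0.81)]
brass_tag [([403.9, 206.7], 0.76), ([334.2, 259.2], 0.62), ([362.3, 212.6], 0.53)] [([403.9, 269.2], 0.73), ([404.9, 202.8], 0.56)]
brass_tag_line [([335.1, 258.5], 0.69), ([406.3, 205.2], 0.62), ([366.8, 210.9], 0.43)] [([407.6, 200.8], 0.81), ([333.1, 256.9], 0.45), ([366.1, 210.3], 0.4)]
walnut_tag [([425.9, 265.0], 0.67)] [([435.6, 265.6], 0.56), ([202.6, 255.2], 0.25)]
blue_tag [([456.6, 258.7], 0.71)] [([464.4, 256.2], 0.7)]
blowbox [([191.0, 199.1], 0.58)] [([182.1, 194.5], 0.76), ([202.8, 252.3], 0.66)]
```

View pics/scene0.png

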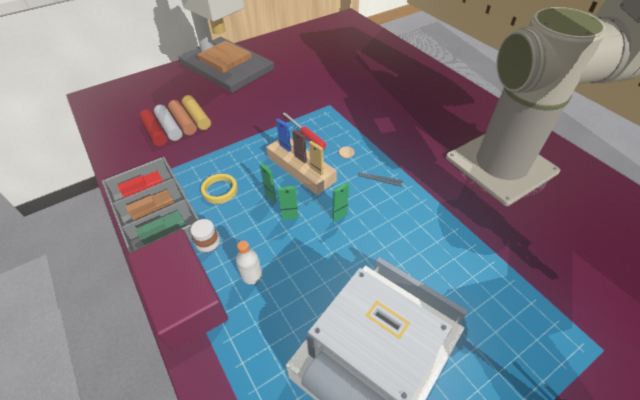

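View pics/top0.png

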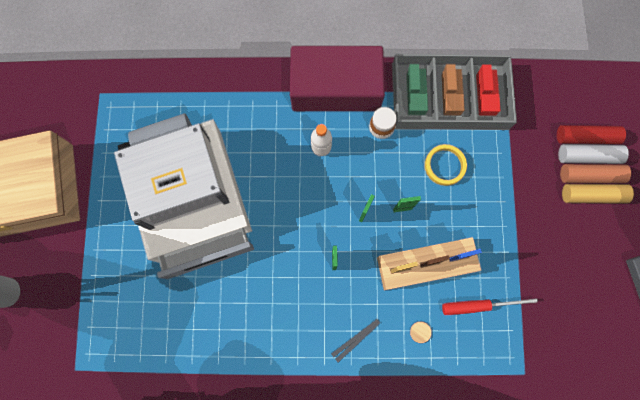

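The scene view shows the blow-off box with its window at about (388,318), and the rack at about (300,165) with the tags in the order blue, walnut, brass; brass is at (316,157). Three green decoys stand at (268,182), (288,203) and (341,202). In the top view the window is at (168,181), the drawer face at (208,258) and the brass tag at (405,267).

```bash
cat > m.py <<'E'
from h import *
P={n:shot(n) for n in("scene","top")}
roi={"scene":(350,290,425,345),"top":(145,162,195,200)}
for n,p in P.items():
    h=cv2.cvtColor(p["pixels"],cv2.COLOR_BGR2HSV)
    x0,y0,x1,y1=roi[n]
    m=cv2.inRange(h,(15,90,90),(35,255,255));k=np.zeros_like(m);k[y0:y1,x0:x1]=m[y0:y1,x0:x1]
    ys,xs=np.nonzero(k);q=np.array([onz(p,(x,y),170)[:2] for x,y in zip(xs,ys)],np.float32)
    print(n,"stripe",len(xs),cv2.minAreaRect(q))
    d=cv2.inRange(h,(0,0,0),(180,255,90));c=np.zeros_like(d);hull=cv2.convexHull(np.c_[xs,ys].astype(np.int32));cv2.fillConvexPoly(c,hull,255)
    ys,xs=np.nonzero(d&c);q=np.array([onz(p,(x,y),170)[:2] for x,y in zip(xs,ys)],np.float32);print("slot",len(xs),cv2.minAreaRect(q))
    R=r.regions_of(p,"rack")
    if R:
        mm=R[0]["pixels"];ys,xs=np.nonzero(mm);print("rack",R[0]["score"],xs.min(),xs.max(),ys.min(),ys.max())
a=cv2.resize(P["scene"]["pixels"][110:200,255:355],(800,720)[:2],interpolation=cv2.INTER_CUBIC)
a=cv2.resize(a,(400,360))
b=cv2.resize(P["top"]["pixels"][230:295,370:490],(800,433),interpolation=cv2.INTER_CUBIC)
b=cv2.resize(b,(660,358))
cv2.imwrite("pics/rack_top.png",b);cv2.imwrite("pics/rack_scene.png",a)
E
python3 m.py
```

```text
scene stripe 251 ((608.083251953125, 217.31094360351562), (31.513778686523438, 60.57893371582031), 19.547016143798828)Traceback (most recent call last):
  File "m.py", line 11, in <module>
    ys,xs=np.nonzero(d&c);q=np.array([onz(p,(x,y),170)[:2] for x,y in zip(xs,ys)],np.float32);print("slot",len(xs),cv2.minAreaRect(q))
                                                                                                                   ~~~~~~~~~~~~~~~^^^
cv2.error: OpenCV(4.12.0) /io/opencv/modules/imgproc/src/convhull.cpp:143: error: (-215:Assertion failed) total >= 0 && (depth == CV_32F || depth == CV_32S) in function 'convexHull'
```

```bash
sed -i '/d=cv2.inRange/d;/print("slot"/d' m.py; python3 m.py
```

```text
scene stripe 252 ((608.083251953125, 217.31094360351562), (31.513778686523438, 60.57893371582031), 19.547016143798828)
rack 0.65 266 335 140 194
top stripe 207 ((606.6726684570312, 217.5028076171875), (31.590618133544922, 61.189334869384766), 19.14143180847168)
rack 0.98 378 479 238 289
```

View pics/rack_top.png

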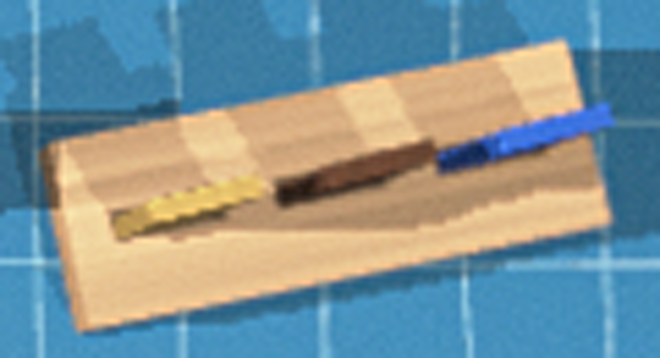

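View pics/rack_scene.png

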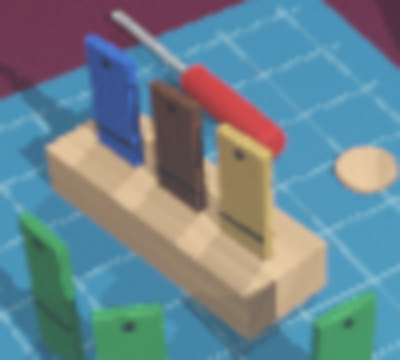

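The crops show the rack top's corners clearly, with brass at the +y end and walnut beside it about 20 mm away. I'll fit the rack pose now.

```bash
cat > fit.py <<'E'
from h import *
from scipy.optimize import least_squares
P={n:shot(n) for n in("scene","top")}
T=np.array([(58,143),(568,40),(612,225),(88,328)])/[5.5,5.508]+[370,230]
S=np.array([(48,150),(275,290),(325,240)])/4+[255,110]
cor=np.array([(35,100),(35,-100),(-35,-100),(-35,100)],float)
def tr(v,c,z):
    a=np.radians(v[2]);R=np.array([[np.cos(a),-np.sin(a)],[np.sin(a),np.cos(a)]])
    q=np.atleast_2d(c)@R.T+v[:2];return np.c_[q,np.full(len(q),z)]
def res(v,off=False):
    a=proj(P["top"],tr(v,cor,40))-T; b=proj(P["scene"],tr(v,cor[[1,0,3]],40))-S
    return np.r_[a.ravel(),b.ravel()]
x0=np.r_[onz(P["top"],(423,264),40)[:2],10]
s=least_squares(res,x0);print(s.x,s.fun.round(1))
# tag mask fit
for n,p in P.items():
    R=r.regions_of(p,"brass_tag");h=cv2.cvtColor(p["pixels"],cv2.COLOR_BGR2HSV)
    for q in R: print(n,q["score"],np.round(q["xy"]),int(q["pixels"].sum()))
    v=s.x; tag=[]
    for z in(40,125): tag.append(tr(v,np.array([(4,82),(4,42),(-4,42),(-4,82)]),z))
    print(n,"pred",proj(p,np.vstack(tag)).round(1).tolist())
bt=tr(s.x,[(0,62)],125)[0];print("tag top",bt)
im=np.hstack([cv2.resize(P[n]["pixels"][y:y+70,x:x+70],(400,400),interpolation=cv2.INTER_CUBIC) for n,x,y in(("scene",280,130),("top",380,235))])
for i,(n,x,y) in enumerate((("scene",280,130),("top",380,235))):
    tg=np.vstack([tr(s.x,np.array([(4,82),(4,42),(-4,42),(-4,82)]),z) for z in (40,125)]+[tr(s.x,cor,40)])
    for u in proj(P[n],tg):
        w=(u-[x,y]+.5)*400/70+[400*i,0]
        if 400*i<w[0]<400*i+400: cv2.circle(im,tuple(int(k) for k in w),3,(0,0,255),1)
cv2.imwrite("pics/fit.png",im)
f=np.array([607.4,217.4]);a=np.radians(19.3);print("home face",f-123*np.array([np.cos(a),np.sin(a)]))
for n,z in(("top",67),):
  q=r.landmark_of(P["top"],"drawer_face");print([onz(P["top"],k["xy"],37) for k in q])
E
python3 fit.py
```

```text
[ 465.0778899  -290.991544     12.15704545] [-1.8  1.6 -0.8  0.2 -0.1 -0.3  0.5  1.7 -0.3 -1.1 -5.6  1.1  1.2 -0.6]
scene 0.91 [335. 201.] 448
scene 0.88 [287. 202.] 547
scene 0.79 [318. 160.] 376
scene 0.72 [422. 292.] 1674
scene 0.71 [266. 183.] 370
scene pred [[321.8, 173.7], [310.9, 166.0], [313.1, 164.5], [324.0, 172.1], [321.4, 148.6], [309.8, 140.9], [312.1, 139.3], [323.8, 147.0]]
top 0.73 [408. 202.] 292
top 0.55 [404. 265.] 140
top 0.55 [366. 206.] 114
top 0.41 [333. 259.] 120
top pred [[390.7, 270.6], [409.7, 266.5], [410.6, 270.3], [391.6, 274.4], [396.8, 267.5], [417.5, 263.0], [418.5, 267.2], [397.8, 271.7]]
tag top [ 452.02118776 -230.38195293  125.        ]
home face [491.31248296 176.7467297 ]
[array([464.35911338, 165.55926369,  37.        ])]
```

View pics/fit.png

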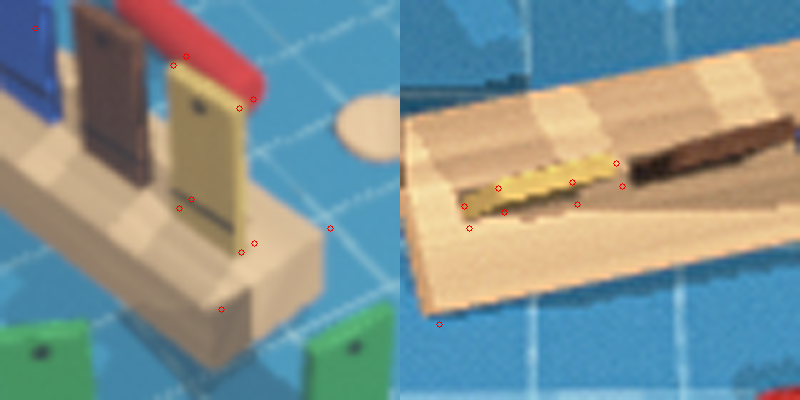

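carry_out(
  commands=[
    {"jaw":0,"spin":0.1215},
    {"jaw":0,"spin":0.1215},
    {"jaw":0,"spin":0.1215},
    {"jaw":0,"spin":0.1215},
    {"jaw":0,"spin":0.1215},
    {"jaw":0,"spin":0.1215},
    {"jaw":0,"spin":0.1215},
    {"jaw":0,"spin":0.1215},
  ],
  squeeze=40,
)

```text
invalid input
```

carry_out(
  commands=[
    {"jaw":0,"translation":[-0.0307,0.0058,0]},
    {"jaw":0,"translation":[-0.0307,0.0058,0]},
    {"jaw":0,"translation":[-0.0307,0.0058,0]},
    {"jaw":0,"translation":[-0.0307,0.0058,0]},
    {"jaw":0,"translation":[-0.0307,0.0058,0]},
    {"jaw":0,"translation":[-0.0307,0.0058,0]},
    {"jaw":0,"translation":[-0.0307,0.0058,0]},
    {"jaw":0,"translation":[-0.0307,0.0058,0]},
  ],
)

```text
invalid input
```

carry_out(
  commands=[
    {"jaw":0,"translation":[-0.0307,0.0058,0]},
    {"jaw":0,"translation":[-0.0307,0.0058,0]},
    {"jaw":0,"translation":[-0.0307,0.0058,0]},
    {"jaw":0,"translation":[-0.0307,0.0058,0]},
    {"jaw":0,"translation":[-0.0307,0.0058,0]},
    {"jaw":0,"translation":[-0.0307,0.0058,0]},
    {"jaw":0,"translation":[-0.0307,0.0058,0]},
    {"jaw":0,"translation":[-0.0307,0.0058,0]},
  ],
)

```text
invalid input
```

Rows probably need every field; I'll supply them all.

carry_out(
  commands=[
    {"jaw":0,"translation":[0,0,0],"spin":0.1215},
    {"jaw":0,"translation":[0,0,0],"spin":0.1215},
    {"jaw":0,"translation":[0,0,0],"spin":0.1215},
    {"jaw":0,"translation":[0,0,0],"spin":0.1215},
    {"jaw":0,"translation":[0,0,0],"spin":0.1215},
    {"jaw":0,"translation":[0,0,0],"spin":0.1215},
    {"jaw":0,"translation":[0,0,0],"spin":0.1215},
    {"jaw":0,"translation":[0,0,0],"spin":0.1215},
  ],
  squeeze=40,
)

```text
time: 2.82
tool_pos: [154.7, 579.7, 231.3]
tcp_rot: [180.0, -0.0, 109.0]
ft_force: [-0.0, -0.3, -0.5]
finger_gap: -0.3
grip_force: 0.0
```

carry_out(
  commands=[
    {"jaw":0,"translation":[-0.0307,0.0058,0],"spin":0},
    {"jaw":0,"translation":[-0.0307,0.0058,0],"spin":0},
    {"jaw":0,"translation":[-0.0307,0.0058,0],"spin":0},
    {"jaw":0,"translation":[-0.0307,0.0058,0],"spin":0},
    {"jaw":0,"translation":[-0.0307,0.0058,0],"spin":0},
    {"jaw":0,"translation":[-0.0307,0.0058,0],"spin":0},
    {"jaw":0,"translation":[-0.0307,0.0058,0],"spin":0},
    {"jaw":0,"translation":[-0.0307,0.0058,0],"spin":0},
  ],
)

```text
time: 3.48
tool_pos: [280.4, 362.1, 231.4]
tcp_rot: [180.0, -0.0, 109.4]
ft_force: [1.0, 0.3, 0.3]
finger_gap: 0.1
grip_force: 0.0
```

carry_out(
  commands=[
    {"jaw":0,"translation":[-0.0307,0.0058,0],"spin":0},
    {"jaw":0,"translation":[-0.0307,0.0058,0],"spin":0},
    {"jaw":0,"translation":[-0.0307,0.0058,0],"spin":0},
    {"jaw":0,"translation":[-0.0307,0.0058,0],"spin":0},
    {"jaw":0,"translation":[-0.0307,0.0058,0],"spin":0},
    {"jaw":0,"translation":[-0.0307,0.0058,0],"spin":0},
    {"jaw":0,"translation":[-0.0307,0.0058,0],"spin":0},
    {"jaw":0,"translation":[-0.0307,0.0058,0],"spin":0},
  ],
)

```text
time: 4.15
tool_pos: [405.7, 145.6, 231.6]
tcp_rot: [180.0, 0.0, 109.4]
ft_force: [0.4, 0.9, 0.6]
finger_gap: -0.1
grip_force: 0.0
```

carry_out(
  commands=[
    {"jaw":0,"translation":[0,0,0.025],"spin":0},
    {"jaw":0,"translation":[0,0,0.025],"spin":0},
    {"jaw":0,"translation":[0,0,0.025],"spin":0},
    {"jaw":0,"translation":[0,0,0.025],"spin":0},
    {"jaw":0,"translation":[0,0,0.025],"spin":0},
    {"jaw":0,"translation":[0,0,0.025],"spin":0},
    {"jaw":0,"translation":[0,0,0.025],"spin":0},
    {"jaw":0,"translation":[0,0,0.02],"spin":0},
  ],
)

```text
time: 4.82
tool_pos: [404.4, 146.9, 34.6]
tcp_rot: [-180.0, -0.0, 109.4]
ft_force: [0.1, -0.3, 0.4]
finger_gap: -0.2
grip_force: 0.0
```

carry_out(
  commands=[
    {"jaw":0,"translation":[0,0.009,0],"spin":0},
    {"jaw":0,"translation":[0,0.009,0],"spin":0},
    {"jaw":0,"translation":[0,0.009,0],"spin":0},
    {"jaw":0,"translation":[0,0.008,0],"spin":0},
    {"jaw":0,"translation":[0,0.008,0],"spin":0},
    {"jaw":0,"translation":[0,0.008,0],"spin":0},
    {"jaw":0,"translation":[0,0.007,0],"spin":0},
    {"jaw":0,"translation":[0,0.004,0],"spin":0},
  ],
)

```text
time: 5.48
tool_pos: [464.1, 167.8, 36.3]
tcp_rot: [-180.0, 0.0, 109.4]
ft_force: [-2.7, -0.6, 2.9]
finger_gap: -0.2
grip_force: 1.3
```

carry_out(
  commands=[
    {"jaw":0,"translation":[0,0.002,0],"spin":0},
    {"jaw":0,"translation":[0,0.002,0],"spin":0},
    {"jaw":0,"translation":[0,0.002,0],"spin":0},
    {"jaw":0,"translation":[0,0.002,0],"spin":0},
    {"jaw":0,"translation":[0,0.001,0],"spin":0},
    {"jaw":0,"translation":[0,0.001,0],"spin":0},
    {"jaw":0,"translation":[0,0.001,0],"spin":0},
    {"jaw":0,"translation":[0,0.001,0],"spin":0},
  ],
)

```text
time: 6.15
tool_pos: [474.9, 171.6, 36.3]
tcp_rot: [-180.0, 0.0, 109.4]
ft_force: [-3.7, -1.2, 1.3]
finger_gap: 0.2
grip_force: 1.3
```

carry_out(
  commands=[
    {"jaw":0,"translation":[0,0.001,0],"spin":0},
    {"jaw":0,"translation":[0,0.001,0],"spin":0},
    {"jaw":0,"translation":[0,0.001,0],"spin":0},
    {"jaw":0,"translation":[0,0.001,0],"spin":0},
    {"jaw":0,"translation":[0,0.001,0],"spin":0},
    {"jaw":0,"translation":[0,0.001,0],"spin":0},
    {"jaw":0,"translation":[0,0,0],"spin":0},
    {"jaw":0,"translation":[0,0,0],"spin":0},
  ],
)

```text
time: 6.82
tool_pos: [478.2, 172.8, 36.1]
tcp_rot: [-179.7, 0.0, 109.4]
ft_force: [-16.9, -6.8, 15.2]
finger_gap: 0.1
grip_force: 9.4
```

carry_out(
  commands=[
    {"jaw":0,"translation":[0,-0.02,0],"spin":0},
    {"jaw":0,"translation":[0,-0.03,0],"spin":0},
    {"jaw":0,"translation":[0,-0.01,-0.02],"spin":0},
    {"jaw":0,"translation":[0,0,-0.035],"spin":0},
    {"jaw":0,"translation":[0,0,-0.035],"spin":0},
    {"jaw":0,"translation":[0,0,-0.035],"spin":0},
    {"jaw":0,"translation":[0,0,-0.035],"spin":0.0625},
    {"jaw":0.0,"translation":[0,0,-0.025],"spin":0.0625},
  ],
)

```text
time: 7.48
tool_pos: [425.3, 154.1, 225.4]
tcp_rot: [179.7, -0.0, 102.1]
ft_force: [2.1, -0.6, 0.6]
finger_gap: -0.1
grip_force: 0.0
```

```bash
cat > tagfit.py <<'E'
from h import *
from scipy.optimize import minimize
import sys
# fit tag x,y,yaw (top z given) to yellow mask in both pictures
def quad(v,zb,zt):
    a=np.radians(v[2]);R=np.array([[np.cos(a),-np.sin(a)],[np.sin(a),np.cos(a)]])
    c=np.array([(4,20),(4,-20),(-4,-20),(-4,20)])@R.T+v[:2]
    return np.vstack([np.c_[c,np.full(4,z)] for z in(zb,zt)])
def soft(p,v,zb,zt,roi,s=6):
    x,y,w,h=roi;m=np.zeros((h*s,w*s),np.uint8)
    u=((proj(p,quad(v,zb,zt))-[x,y]+.5)*s*16).astype(np.int32)
    cv2.fillConvexPoly(m,cv2.convexHull(u),255,shift=4);return cv2.resize(m,(w,h),interpolation=cv2.INTER_AREA)/255.
def fit(P,M,v0,zb,zt,rois):
    f=lambda v:sum(np.abs(soft(P[n],v,zb,zt,rois[n])-M[n]).sum() for n in P)
    b=min((minimize(f,np.array(v0)+d,method="Nelder-Mead",options=dict(initial_simplex=np.array(v0)+d+np.array([[0,0,0],[3,0,0],[0,3,0],[0,0,3]]))) for d in np.array([[0,0,0],[2,-2,-2],[-2,2,-1]])),key=lambda q:q.fun)
    return b.x,b.fun
E
python3 - <<'E'
from tagfit import *
P={n:shot(n) for n in("scene","top")};M={};rois={"scene":(300,130,40,55),"top":(380,250,50,35)}
ims=[]
for n,p in P.items():
    x,y,w,h=rois[n];hs=cv2.cvtColor(p["pixels"],cv2.COLOR_BGR2HSV)[y:y+h,x:x+w]
    print(n,[q["score"] for q in r.regions_of(p,"brass_tag")])
    q=min(r.regions_of(p,"brass_tag"),key=lambda q:np.hypot(*(np.array(q["xy"])-({"scene":(316,158),"top":(404,266)}[n]))))
    M[n]=q["pixels"][y:y+h,x:x+w].astype(float);print(n,M[n].sum())
    v,f=fit({n:p},M,[452,-230,12.2],40,125,rois);print(n,v,f)
print(fit(P,M,[452,-230,12.2],40,125,rois))
print([ (onz(P["top"],k["xy"],37),k["score"]) for k in r.landmark_of(P["top"],"drawer_face")])
E
```

```text
scene [0.86, 0.75, 0.56, 0.54, 0.23]
scene 367.0
scene [ 456.55433118 -230.3128477    10.89636959] 19.549019607843135
top [0.63, 0.47, 0.43, 0.42]
top 151.0
top [ 455.1543933  -229.01925345   14.73573948] 19.71372549019608
(array([ 456.0963857 , -231.31276852,   13.17099172]), np.float64(52.470588235294116))
[(array([491.20125873, 177.05186106,  37.        ]), 0.81)]
```

carry_out(
  commands=[
    {"jaw":0.06,"translation":[-0.03,-0.004,0],"spin":0},
    {"jaw":0.06,"translation":[-0.03,-0.004,0],"spin":0},
    {"jaw":0.06,"translation":[-0.03,-0.004,0],"spin":0},
    {"jaw":0.06,"translation":[-0.03,-0.004,0],"spin":0},
    {"jaw":0.06,"translation":[-0.03,-0.004,0],"spin":0},
    {"jaw":0.06,"translation":[-0.03,-0.004,0],"spin":0},
    {"jaw":0.06,"translation":[-0.03,-0.004,0],"spin":0},
    {"jaw":0.06,"translation":[-0.03,-0.004,0],"spin":0},
  ],
)

```text
time: 8.5
tool_pos: [442.6, -88.9, 219.7]
tcp_rot: [-179.9, -0.1, 102.2]
ft_force: [-0.2, 0.0, 0.6]
finger_gap: 60.3
grip_force: 0.0
```

carry_out(
  commands=[
    {"jaw":0.06,"translation":[-0.03,-0.004,0],"spin":0},
    {"jaw":0.06,"translation":[-0.03,-0.004,0],"spin":0},
    {"jaw":0.06,"translation":[-0.03,-0.004,0],"spin":0},
    {"jaw":0.06,"translation":[-0.03,-0.004,0],"spin":0},
    {"jaw":0.06,"translation":[-0.022,-0.003,0],"spin":0},
    {"jaw":0.06,"translation":[0,0,0],"spin":0},
    {"jaw":0.06,"translation":[0,0,0],"spin":0},
    {"jaw":0.06,"translation":[0,0,0],"spin":0},
  ],
)

```text
time: 9.17
tool_pos: [454.3, -229.7, 220.0]
tcp_rot: [-179.9, -0.1, 102.2]
ft_force: [-0.3, 0.5, -0.1]
finger_gap: 60.0
grip_force: 0.0
```

carry_out(
  commands=[
    {"jaw":0.06,"translation":[0,0,0.022],"spin":0},
    {"jaw":0.06,"translation":[0,0,0.022],"spin":0},
    {"jaw":0.06,"translation":[0,0,0.022],"spin":0},
    {"jaw":0.06,"translation":[0,0,0.022],"spin":0},
    {"jaw":0.06,"translation":[0,0,0.022],"spin":0},
    {"jaw":0.06,"translation":[0,0,0.022],"spin":0},
    {"jaw":0.06,"translation":[0,0,0.007],"spin":0},
    {"jaw":0.06,"translation":[0,0,0],"spin":0},
  ],
)

```text
time: 9.83
tool_pos: [453.2, -228.2, 79.8]
tcp_rot: [-179.8, -0.2, 102.3]
ft_force: [-0.1, 0.4, 0.1]
finger_gap: 60.1
grip_force: 0.0
```

carry_out(
  commands=[
    {"jaw":0,"translation":[0,0,0],"spin":0},
    {"jaw":0,"translation":[0,0,0],"spin":0},
    {"jaw":0,"translation":[0,0,0],"spin":0},
    {"jaw":0,"translation":[0,0,0],"spin":0},
    {"jaw":0,"translation":[0,0,0],"spin":0},
    {"jaw":0,"translation":[0,0,0],"spin":0},
    {"jaw":0,"translation":[0,0,0],"spin":0},
    {"jaw":0,"translation":[0,0,0],"spin":0},
  ],
  squeeze=40,
)

```text
time: 10.5
tool_pos: [455.8, -231.0, 83.7]
tcp_rot: [179.9, 0.1, 102.2]
ft_force: [0.5, 1.6, 6.2]
finger_gap: 7.5
grip_force: 40.7
```

carry_out(
  commands=[
    {"jaw":0,"translation":[0,0,-0.01],"spin":0},
    {"jaw":0,"translation":[0,0,-0.02],"spin":0},
    {"jaw":0,"translation":[0,0,-0.03],"spin":0},
    {"jaw":0,"translation":[0,0,-0.035],"spin":0},
    {"jaw":0,"translation":[0,0,-0.035],"spin":0},
    {"jaw":0,"translation":[0,0,-0.035],"spin":0},
    {"jaw":0,"translation":[0,0,-0.02],"spin":0},
    {"jaw":0,"translation":[0,0,-0.01],"spin":0},
  ],
)

```text
time: 11.17
tool_pos: [455.8, -231.1, 281.8]
tcp_rot: [179.8, 0.2, 102.2]
ft_force: [0.9, -0.3, -2.8]
finger_gap: 7.1
grip_force: 40.6
```

Run:
```python
from h import *
print(r.sense()["tool_pos"],r.sense()["finger_gap"],r.sense()["grip_force"])
```

```text
[ 455.80189922 -231.09480254  281.81837952] 7.124946091100369 40.60626983642578
```

carry_out(
  commands=[
    {"jaw":0,"translation":[0.015,0.009,0],"spin":0},
    {"jaw":0,"translation":[0.025,0.015,0],"spin":0},
    {"jaw":0,"translation":[0.03,0.018,0],"spin":0},
    {"jaw":0,"translation":[0.03,0.018,0],"spin":0},
    {"jaw":0,"translation":[0.03,0.018,0],"spin":0},
    {"jaw":0,"translation":[0.03,0.018,0],"spin":0},
    {"jaw":0,"translation":[0.03,0.018,0],"spin":0},
    {"jaw":0,"translation":[0.03,0.018,0],"spin":0},
  ],
)

```text
time: 11.83
tool_pos: [536.8, 14.2, 275.9]
tcp_rot: [-179.9, -0.0, 102.2]
ft_force: [-0.2, -1.5, -2.2]
finger_gap: 7.2
grip_force: 40.4
```

carry_out(
  commands=[
    {"jaw":0,"translation":[0.03,0.018,0],"spin":0},
    {"jaw":0,"translation":[0.03,0.018,0],"spin":0},
    {"jaw":0,"translation":[0.03,0.018,0],"spin":0},
    {"jaw":0,"translation":[0.03,0.018,0],"spin":0},
    {"jaw":0,"translation":[0.03,0.018,0],"spin":0},
    {"jaw":0,"translation":[0.025,0.015,0],"spin":0},
    {"jaw":0,"translation":[0.011,0.006,0],"spin":-0.065},
    {"jaw":0,"translation":[0,0,0],"spin":-0.06},
  ],
)

```text
time: 12.5
tool_pos: [605.7, 221.0, 274.7]
tcp_rot: [-179.8, -0.1, 109.7]
ft_force: [0.5, -1.0, -3.2]
finger_gap: 7.2
grip_force: 40.5
```

Run:
```python
from h import *
P={n:shot(n) for n in("scene","top")}
print(r.sense()["tool_pos"],r.sense()["tcp_rot"])
for n,p in P.items():
    for t in("brass_tag","brass_tag_line"):
        print(n,t,[(np.round(q["xy"],1).tolist(),round(q["score"],2)) for q in r.landmark_of(p,t)])
im=np.hstack([cv2.resize(P["scene"]["pixels"][240:340,340:440],(400,400),interpolation=cv2.INTER_CUBIC),cv2.resize(P["top"]["pixels"][130:230,115:215],(400,400),interpolation=cv2.INTER_CUBIC)])
cv2.imwrite("pics/hover.png",im)
```

```text
[605.69920538 218.37851487 275.14916368] [-1.79790347e+02 -7.84599440e-03  1.09512392e+02]
scene brass_tag [([289.9, 219.5], 0.95), ([392.2, 313.8], 0.74), ([271.2, 200.4], 0.56)]
scene brass_tag_line [([342.4, 207.1], 0.82), ([289.5, 203.7], 0.72), ([270.0, 186.4], 0.66), ([285.9, 153.5], 0.6)]
top brass_tag [([159.3, 176.5], 0.79), ([334.2, 259.7], 0.59), ([400.3, 208.7], 0.49), ([362.2, 213.2], 0.4)]
top brass_tag_line [([150.0, 171.7], 0.88), ([407.3, 204.3], 0.66), ([363.7, 208.1], 0.66), ([332.2, 259.1], 0.4)]
```

View pics/hover.png

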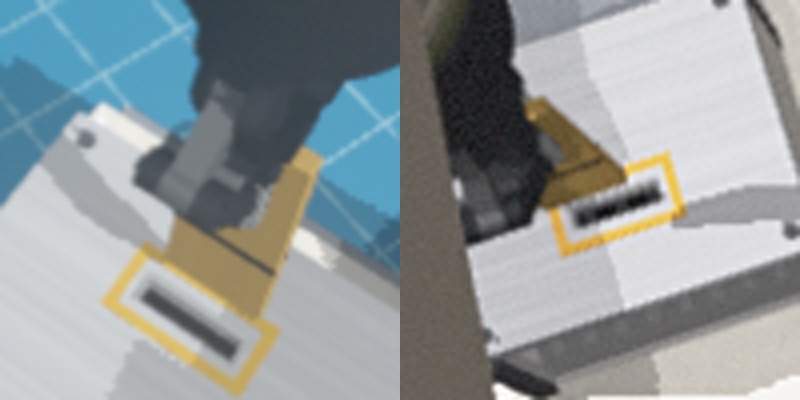

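The hover view shows the tag right above the window. Its bottom edge runs from (381,303) to (405,320) in scene, and from (151,181) to (172,175) in top. I'll go closer and measure again.

carry_out(
  commands=[
    {"jaw":0,"translation":[0,0,0.005],"spin":0},
    {"jaw":0,"translation":[0,0,0.005],"spin":0},
    {"jaw":0,"translation":[0,0,0.005],"spin":0},
    {"jaw":0,"translation":[0,0,0.005],"spin":0},
    {"jaw":0,"translation":[0,0,0.002],"spin":0},
    {"jaw":0,"translation":[0,0,0],"spin":0},
    {"jaw":0,"translation":[0,0,0],"spin":0},
    {"jaw":0,"translation":[0,0,0],"spin":0},
  ],
)

```text
time: 13.47
tool_pos: [606.7, 217.8, 255.6]
tcp_rot: [180.0, 0.0, 109.4]
ft_force: [0.2, 0.1, -2.6]
finger_gap: 7.6
grip_force: 40.4
```

Run:
```python
from h import *
P={n:shot(n) for n in("scene","top")}
for _ in range(3): s=r.sense();print(s["tool_pos"],s["tcp_rot"],s["ft_force"])
np.savez("p.npz",scene=P["scene"]["pixels"],top=P["top"]["pixels"])
im=np.hstack([cv2.resize(P["scene"]["pixels"][275:335,360:420],(400,400),interpolation=cv2.INTER_CUBIC),cv2.resize(P["top"]["pixels"][155:205,140:190],(400,400),interpolation=cv2.INTER_CUBIC)])
cv2.imwrite("pics/hover2.png",im)
```

```text
[606.77673766 217.86690332 255.77097022] [1.79957577e+02 2.96775357e-03 1.09367676e+02] [-1.35149561  0.12402562 -2.8545729 ]
[606.77673766 217.86690332 255.77097022] [1.79957577e+02 2.96775357e-03 1.09367676e+02] [-1.35149561  0.12402562 -2.8545729 ]
[606.77673766 217.86690332 255.77097022] [1.79957577e+02 2.96775357e-03 1.09367676e+02] [-1.35149561  0.12402562 -2.8545729 ]
```

View pics/hover2.png

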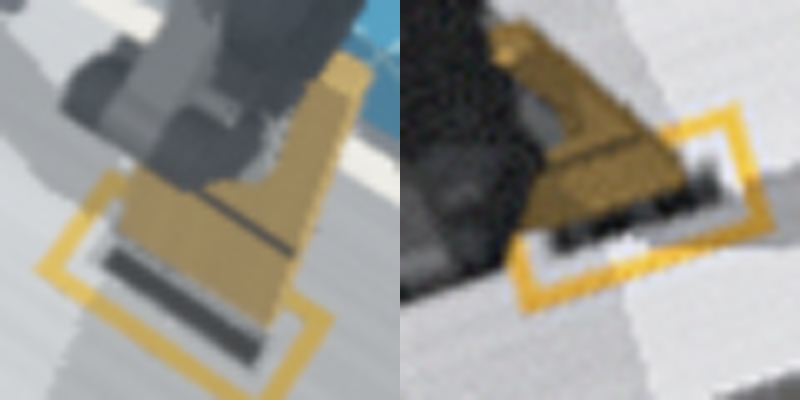

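The tag bottom hovers just over the slot. Its bottom corners are at crop (115,235) and (270,328) in scene, and (523,228) and (688,187) in top. I'll fit those.

```bash
cat > near.py <<'E'
from h import *
from scipy.optimize import least_squares
def run(P,obs,W=np.array([607.4,217.4]),bias={"scene":(.7,-.1),"top":(-.7,.1)}):
    def res(v):
        a=np.radians(v[3]);R=np.array([[np.cos(a),-np.sin(a)],[np.sin(a),np.cos(a)]]);e=[]
        for n,(lx,ly,lz),c in obs:
            q=np.r_[R@[lx,ly]+v[:2]+bias[n],v[2]+lz]
            e.append(proj(P[n],[q])[0]-c)
        return np.r_[np.ravel(e),(v[3]-19.4)*.5]
    s=least_squares(res,[607,217,188,19.4]);a=np.radians(19.35)
    d=s.x[:2]-W;print("tag",s.x.round(2),"in window x,y",round(d@[np.cos(a),np.sin(a)],2),round(d@[-np.sin(a),np.cos(a)],2));print(s.fun.round(1))
if __name__=="__main__":
    P={n:shot(n) for n in("scene","top")}
    S=lambda x,y:np.array([360+x/6.667-.5,275+y/6.667-.5]);T=lambda x,y:np.array([140+(x-400)/8-.5,155+y/8-.5])
    run(P,[("scene",(4,-20,0),S(115,235)),("scene",(4,20,0),S(270,328)),("top",(-4,20,0),T(523,228)),("top",(-4,-20,0),T(688,187)),("scene",(4,20,40),S(293,253)),("top",(-4,-20,40),T(640,137))])
    # slot dark blob, own centre
    for n,roi,th in(("scene",(374,310,402,332),95),("top",(156,176,184,188),60)):
        g=cv2.cvtColor(P[n]["pixels"],cv2.COLOR_BGR2GRAY);x0,y0,x1,y1=roi;ys,xs=np.nonzero(g[y0:y1,x0:x1]<th)
        q=np.array([onz(P[n],(x+x0,y+y0),168)[:2] for x,y in zip(xs,ys)],np.float32);print(n,"slot",len(xs),cv2.minAreaRect(q))
E
python3 near.py
```

```text
tag [606.85 218.83 187.82  19.2 ] in window x,y -0.04 1.53
[ 0.  -0.9 -0.4  0.5  0.1  1.1  0.2 -0.8  0.4  0.3 -0.2 -0.2 -0.1]
scene slot 82 ((604.204833984375, 221.10299682617188), (27.945951461791992, 40.0056266784668), 64.60659790039062)
top slot 47 ((606.03857421875, 221.999267578125), (42.66891860961914, 16.613933563232422), 84.5804214477539)
```

carry_out(
  commands=[
    {"jaw":0,"translation":[-0.0015,0,0],"spin":0},
    {"jaw":0,"translation":[0,0,0.003],"spin":0},
    {"jaw":0,"translation":[0,0,0.003],"spin":0},
    {"jaw":0,"translation":[0,0,0.003],"spin":0},
    {"jaw":0,"translation":[0,0,0.003],"spin":0},
    {"jaw":0,"translation":[0,0,0.003],"spin":0},
    {"jaw":0,"translation":[0,0,0.002],"spin":0},
    {"jaw":0,"translation":[0,0,0.002],"spin":0},
  ],
)

```text
time: 14.33
tool_pos: [606.9, 216.3, 235.8]
tcp_rot: [-180.0, -0.0, 109.4]
ft_force: [-0.3, -0.7, -3.7]
finger_gap: 7.6
grip_force: 40.5
```

carry_out(
  commands=[
    {"jaw":0,"translation":[0,0,0.001],"spin":0},
    {"jaw":0,"translation":[0,0,0.001],"spin":0},
    {"jaw":0,"translation":[0,0,0.001],"spin":0},
    {"jaw":0,"translation":[0,0,0.001],"spin":0},
    {"jaw":0,"translation":[0,0,0.001],"spin":0},
    {"jaw":0,"translation":[0,0,0],"spin":0},
    {"jaw":0,"translation":[0,0,0],"spin":0},
    {"jaw":0,"translation":[0,0,0],"spin":0},
  ],
)

```text
time: 15.0
tool_pos: [607.1, 216.4, 231.4]
tcp_rot: [180.0, 0.0, 109.4]
ft_force: [-0.3, -0.2, -2.9]
finger_gap: 7.4
grip_force: 40.5
```

carry_out(
  commands=[
    {"jaw":0,"translation":[0,0,0.002],"spin":0},
    {"jaw":0,"translation":[0,0,0.002],"spin":0},
    {"jaw":0,"translation":[0,0,0.002],"spin":0},
    {"jaw":0,"translation":[0,0,0.002],"spin":0},
    {"jaw":0,"translation":[0,0,0.002],"spin":0},
    {"jaw":0,"translation":[0,0,0.002],"spin":0},
    {"jaw":0,"translation":[0,0,0.002],"spin":0},
    {"jaw":0,"translation":[0,0,0.001],"spin":0},
  ],
)

```text
time: 15.67
tool_pos: [606.9, 216.3, 215.8]
tcp_rot: [-180.0, -0.0, 109.4]
ft_force: [-1.0, 0.3, -3.4]
finger_gap: 7.4
grip_force: 40.5
```

carry_out(
  commands=[
    {"jaw":0,"translation":[0,0,0.003],"spin":0},
    {"jaw":0,"translation":[0,0,0.003],"spin":0},
    {"jaw":0,"translation":[0,0,0.003],"spin":0},
    {"jaw":0,"translation":[0,0,0.003],"spin":0},
    {"jaw":0,"translation":[0,0,0.003],"spin":0},
    {"jaw":0,"translation":[0,0,0.0035],"spin":0},
    {"jaw":0,"translation":[0,0,0],"spin":0},
    {"jaw":0,"translation":[0,0,0],"spin":0},
  ],
)

```text
time: 16.33
tool_pos: [606.9, 216.3, 197.4]
tcp_rot: [-180.0, -0.0, 109.4]
ft_force: [-0.1, 0.2, -2.4]
finger_gap: 7.9
grip_force: 40.5
```

Run:
```python
from h import *
P={n:shot(n) for n in("scene","top")}
s=r.sense();print(s["tool_pos"],s["tcp_rot"],s["ft_force"],s["wrist_torque"],s["grip_force"])
print([ (onz(P["top"],k["xy"],37),k["score"]) for k in r.landmark_of(P["top"],"drawer_face")])
im=np.hstack([cv2.resize(P["scene"]["pixels"][275:335,360:420],(400,400),interpolation=cv2.INTER_CUBIC),cv2.resize(P["top"]["pixels"][155:205,140:190],(400,400),interpolation=cv2.INTER_CUBIC)])
cv2.imwrite("pics/in.png",im)
```

```text
[607.10892762 216.32687836 197.92176649] [1.79998440e+02 9.77355330e-04 1.09361926e+02] [-0.25841171  0.51096875 -3.31364205] [0.0010541  0.0003911  0.01008475] 40.480701327323914
[(array([494.9330383 , 179.32947135,  37.        ]), 0.57)]
```

View pics/in.png

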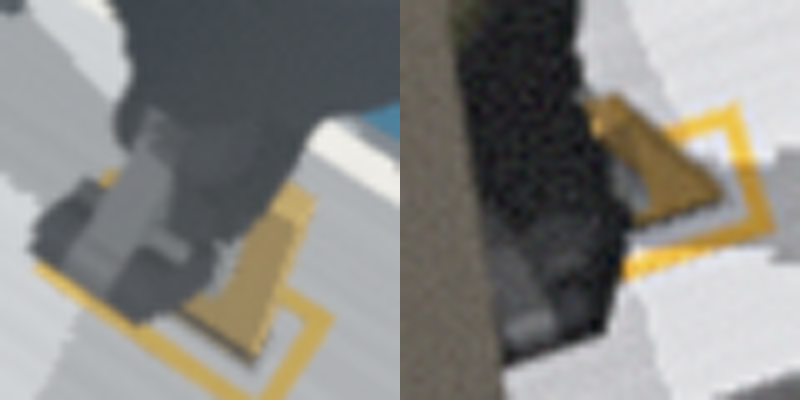

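The tag hangs in the slot with its black line at plate level, at scene crop (215,340) and top crop (670,215). The wrist force is only the tag's weight, so I'm handing in.

```bash
python3 -c "
from bench import r
print(r.hand_in())"
```

```text
the job is handed in; nothing more can be done
None
```

The job is handed in, but no verdict came back. The drawer is home, and the brass tag is gripped and hanging freely in the window with its line level with the top plate; the only wrist force was the tag's own weight.

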